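# Hang a cover-slip carrier on the drip rail

### The job

The metal cover-slip carrier standing in the white well has to hang on the drip rail. Draw it up out of the well by its hook and stand it upright on the narrow top of the grey draining stand, let go, then take it again by the flanks of its box, lift its hook over the rail's front lip between the two black cheeks of the free station and lower it gently until the hook's arm seats on the lip with its tip down in the channel behind. Let go of it hanging straight, do not drop it or knock it hard against stand or rail, and leave the carrier that already hangs there and the other things on the bench where they are.

Things in the scene. Friction and masses are not known exactly. Their poses are not given: they have to be found in the camera images.
- carrier: Metal carrier to hang, in the well, 0.1-0.2 kg. Open aluminium box 64 x 40 x 60 mm (x, y, z); rear (+x) steel hook of 12 mm wide (y), 6 mm strap: stem x 26-32 mm up to z 100, arm z 94-100 to x 52, tip x 46-52 down to z 74; 14 mm gap, open below. Origin: centre of box underside; +x where the hook points, z up.
- hook (a point): The point of the carrier's hook in the middle of its 14 mm gap, at the underside of the arm: 39 mm in +x and 94 mm above the carrier's origin. Axes as the carrier's.
- hook_tip (a point): The lower end of the carrier's down-turned hook tip, 49 mm in +x and 74 mm above its origin. Axes as the carrier's.
- well: Fixed white open holder; the carrier starts in it, facing the same way. 86 x 58 mm outside (foot 120 x 80), rim 69 mm high, inside 76 x 48, floor at 5 mm: the box is sunk 4 mm below the rim with 4-6 mm play, only the hook stands out, its tip's end 10 mm above the rim. Origin: centre of underside, on the bench; z up. Well and stand may swap sides.
- stand: Fixed grey draining stand: a block with a flat top 52 (x) x 26 (y) mm, 50 mm above the bench, on a foot 90 x 80 x 8 mm. The carrier's box stands on it and overhangs it by 6 to 7 mm all round. Origin: centre of its underside, on the bench; z up.
- rail: Fixed aluminium drip rail, 310 mm long (y), on posts. Front plate x 0-5 mm, from 55 to 160 mm above the bench; its top edge is the lip. Behind it a channel 25 mm wide, floor at 120 mm; rear wall x 30-35 mm, top at 150 mm. Origin: on the bench below the front face at mid-length; +x front to rear, z up. Carriers hang in front, hook over the lip.
- station: Free station: two fixed black cheeks on the rail, 5 mm thick, 22 mm apart, flared on top, 10 mm higher than the lip, from the rail's front face 35 mm to its rear: the hook fits between, fingers beside it do not. Origin: on the bench 33 mm before the rail's front face, midway between the cheeks; +x front to rear, z up. The hung carrier is on the rail's other half.
- seat (a point): Middle of the lip's top edge between the cheeks of the free station: 35.5 mm in +x of the station's origin, 160 mm above the bench. The carrier is seated when its point hook comes to this point, with up to 4.5 mm of play across the lip and 5 mm along it. Axes as the station's.
- hung_carrier: The carrier that already hangs loose on the rail, 120 to 180 mm along it from the free station, identical to the one to hang; leave it. Origin: centre of its box's underside.
- petri: Bystander: a closed Petri dish, 67 mm wide, 14 mm high, lying in the front middle. Origin: centre of its underside.
- tube: Bystander: a small white microtube, 39 mm long, 11 mm thick, lying in the middle. Origin: centre of its underside.
- forceps: Bystander: fine steel tweezers, 133 mm long, 10 mm high, lying in the middle. Origin: centre of the underside.
- bottle: Bystander: a glass bottle with a blue screw cap, 56 mm wide, 123 mm high, left of the rail. Origin: centre of its underside.
- white_jar: Bystander: a white plastic bottle, 57 mm wide, 118 mm high, right of the rail. Origin: centre of its underside.
Things that resemble listed ones, but are neither listed nor needed, are in the scene too. Leave any red or turquoise look-alike of the carrier alone.

How it is judged:
By the outcome, as a careful person would: the job done as asked, in the order asked, and still so for the second after the job is handed in, with the robot touching nothing.
It also fails if it takes over 61 s, if anything falls off the work surface, if the arm or the gripper's body presses on something with over 40 N, if the wrist force passes 120 N, or if a joint passes its speed limit or range.

### The arm

A 7-joint arm with a two-finger parallel gripper is mounted at the origin on a cart in front of the work surface, level with it; the furniture and walls round the work are solid. World frame = base frame: x ahead of the robot, y to its left, z up, the work surface at z = 0. Lengths are in m, angles in rad, forces in N, time in s.
With the tool pointing down it reaches from about 0.4 to 0.875 m from the base axis. Payload 6.5 kg.
Tool frame: the origin (TCP) lies midway between the tips of the shut fingers; the grasp point (between the pads) lies 19 mm behind it; z points along the fingers, y is the line along which they close (so a half turn about z gives the same grasp; the last joint's range is limited). The gripper opens to 85 mm and grips with 20 to 120 N. Pads are 22 mm wide; open, the fingers measure 114 mm over their backs; the gripper's body (76 mm by 85 mm) begins 54 mm behind the grasp point. The pads swing forward as they close: fully open they stand 13 mm farther back than shut.
Start: joints at [1.244, 0.536, -0.004, 1.538, 0.003, 1.067, -0.071], TCP at [0.168, -0.628, 0.231] pointing down, gripper open.
Joint ranges: [-2.7, 2.7], [-0.37, 2.16], [-1.27, 1.26], [0.24, 2.4], [-1.31, 4.45], [0.19, 1.91], [-2.76, 2.76]. Speed limits (rad/s): [2.39, 2.39, 3.14, 3.14, 3.14, 3.14, 3.14].

### API

Orientations are given as a unit quaternion [x, y, z, w].
In Python, from workcell import env gives the robot as it stands.
- The arm moves only by the shell command python3 -m creep 'ROWS' [FORCE]. ROWS is a JSON object whose one key "moves" holds a list of rows, each an object of numbers: "grip": the opening, from -1 (shut) to 1 (fully open); "dx", "dy", "dz": the shift along the tool's x, y, z in cm; "yaw": the turn about the tool's z in degrees. In form: {"moves": [{"grip": .., "dx": .., "dy": .., "dz": .., "yaw": ..}, ...]}. A call has 1 to 20 rows; each row is the pose to reach, as a shift and turn from the pose commanded when the call began, along the tool's axes at that moment; what a row does not reach only later rows make up. A row lasts 1/8 s, in which the tool goes at most 62.5 mm and 10.7 degrees, less where a joint would pass 70% of its speed; a pose out of reach is approached as far as the arm can. A call with a gripper value outside its range is refused whole. The fingers move at their own pace and stop on an object; FORCE is the grip in N (left out, the last holds). Time passes only in rows, so rows that repeat a pose let the fingers close. It gives the time, the measured TCP pose, the force, the opening and the grip force at its end, in the units of the state.
- env.observe(): the state, without advancing time (a new reading comes with each control period).
- env.camera(name): name is "scene" or "top" or "wrist"; returns the picture (480x640x3 uint8, red, green, blue); there is no depth.
- env.camera_model(name): a dict with "camera_matrix" (3x3 intrinsics, pixels), "k1" (the pictures are not rectified: a ray, as slopes to the right and down, at radius r is drawn at 1 + k1 r^2 times it, then the intrinsics apply), "world_from_camera" (4x4, takes a point from camera to world coordinates). Camera axes: x right, y down, z forward; pixel columns grow to the right and rows downward; lengths in m; the calibration is good to about 2 mm. A picture is of the moment at which its call begins: read the wrist's pose just before it. camera_model takes no time and is no camera call; for the wrist camera it gives the pose at the moment of the call.
- env.sign_off(): hands the job in; it is judged then, once.
Trained networks look in the newest picture that a camera, given by its name, has taken for a name from the list of things; names that differ only in an ending like _2 or _b are one class to them, and where a whole thing is asked for, a point or a joint stands for the part that bears it (a point fixed in the world has none). Each returns a list of dicts, best first, with "p" (0 to 1); they miss things now and then, are a little off and sometimes report something else, mostly with a low value. They report only what shows in the picture. A call takes as long as a camera call. They do not tell look-alikes from the thing itself.
- env.trace(camera, target): "mask" (480x640 bool, what is visible of it) and "point" ([row, column] in pixels, amid what is visible of it).
The state is a dict: "clock": time; "q": joint angles; "joint_vel": joint speeds; "effort": joint torques, N m; "tool_pos": TCP position; "eef_rot": TCP orientation; "ft_force": force on the tool from outside, world axes, zero at the start; "moment": the same for the moment, N m; "opening": opening from 0.0 (shut) to 1.0 (fully open); "finger_force": force on a finger pad.
Only numpy, scipy, OpenCV 4.12 (cv2) and the standard library are available. Lean on these libraries where they do the work, as an engineer would, in place of code of your own. Each camera call takes 0.05 s, during which the arm holds its last target. There are 200 camera calls.

## Working session

There is one attempt and no reset: what is moved stays moved. The work goes in short steps, Python scripts to look and compute and a shell command to move; the robot and the scene stay as the last step left them, time stands still between calls to the robot, and variables do not carry over. Pictures are saved under pics/ and viewed, at most 10 in all, crops included, and the job is handed in when it is done.

```bash
mkdir -p pics; ls; python3 - <<'E'
from workcell import env
import cv2,numpy as np
s=env.observe();print({k:np.round(v,3).tolist() for k,v in s.items()})
for c in("scene","top"):
    im=env.camera(c);cv2.imwrite(f"pics/{c}0.png",im[:,:,::-1])
    m=env.camera_model(c);print(c,np.round(m["camera_matrix"],1).tolist(),m["k1"],np.round(m["world_from_camera"],4).tolist())
    for t in("carrier","hook","hook_tip","well","stand","rail","station","hung_carrier"):
        for r in env.trace(c,t)[:3]: print(c,t,round(r["p"],2),np.round(r["point"]).tolist(),int(r["mask"].sum()))
E
```

```text
pics
{'clock': 0.0, 'q': [1.244, 0.537, -0.004, 1.539, 0.003, 1.067, -0.071], 'joint_vel': [0.001, -0.001, -0.0, -0.0, 0.0, -0.001, -0.002], 'effort': [-0.001, -58.342, 1.048, -25.91, 0.012, 0.01, 0.0], 'tool_pos': [0.167, -0.627, 0.23], 'eef_rot': [0.992, 0.13, -0.0, -0.001], 'ft_force': [0.508, -1.249, -0.096], 'moment': [-0.007, 0.028, -0.031], 'finger_force': 0.0, 'opening': 1.003}
scene [[475.0, 0.0, 322.0], [0.0, 475.0, 240.0], [0.0, 0.0, 1.0]] -0.05005946865454765 [[-0.7408, -0.5144, 0.4321, 0.0008], [-0.6716, 0.5556, -0.4902, 0.6835], [0.0121, -0.6533, -0.757, 1.0531], [0.0, 0.0, 0.0, 1.0]]
scene carrier 0.96 [310.0, 304.0] 472
scene carrier 0.96 [332.0, 247.0] 912
scene carrier 0.89 [372.0, 198.0] 1008
scene hook 0.85 [310.0, 301.0] 546
scene hook 0.82 [380.0, 274.0] 897
scene hook 0.75 [335.0, 244.0] 882
scene hook_tip 0.91 [379.0, 275.0] 860
scene hook_tip 0.88 [372.0, 199.0] 994
scene hook_tip 0.79 [286.0, 260.0] 576
scene well 0.84 [329.0, 307.0] 1324
scene stand 0.94 [213.0, 428.0] 576
scene rail 0.92 [204.0, 300.0] 2918
scene station 0.7 [329.0, 307.0] 1149
scene stati
[... 203 characters left out ...]
, 0.0, 1.0]] -0.14207210536962148 [[-0.0129, -0.9942, 0.1071, 0.3668], [-0.9999, 0.0123, -0.0056, 0.075], [0.0042, -0.1071, -0.9942, 1.7125], [0.0, 0.0, 0.0, 1.0]]
top carrier 0.83 [251.0, 208.0] 467
top carrier 0.83 [222.0, 246.0] 426
top carrier 0.83 [250.0, 161.0] 458
top hook 0.96 [247.0, 158.0] 467
top hook 0.94 [276.0, 254.0] 419
top hook 0.89 [221.0, 248.0] 443
top hook_tip 0.86 [276.0, 248.0] 401
top hook_tip 0.73 [250.0, 160.0] 484
top hook_tip 0.71 [222.0, 246.0] 448
top well 0.83 [282.0, 260.0] 772
top stand 0.92 [277.0, 441.0] 807
top rail 0.88 [196.0, 333.0] 2241
top station 0.67 [188.0, 357.0] 56
top hung_carrier 0.91 [209.0, 305.0] 446
top hung_carrier 0.65 [193.0, 334.0] 2259
```

```bash
python3 - <<'E'
import cv2
a=cv2.imread("pics/scene0.png")[120:440,130:530];cv2.imwrite("pics/scene0c.png",cv2.resize(a,(750,600),interpolation=3))
a=cv2.imread("pics/top0.png")[140:350,120:500-20];cv2.imwrite("pics/top0c.png",cv2.resize(a,None,fx=2.2,fy=2.2,interpolation=3))
E
```

```text
(no output)
```

View pics/scene0c.png

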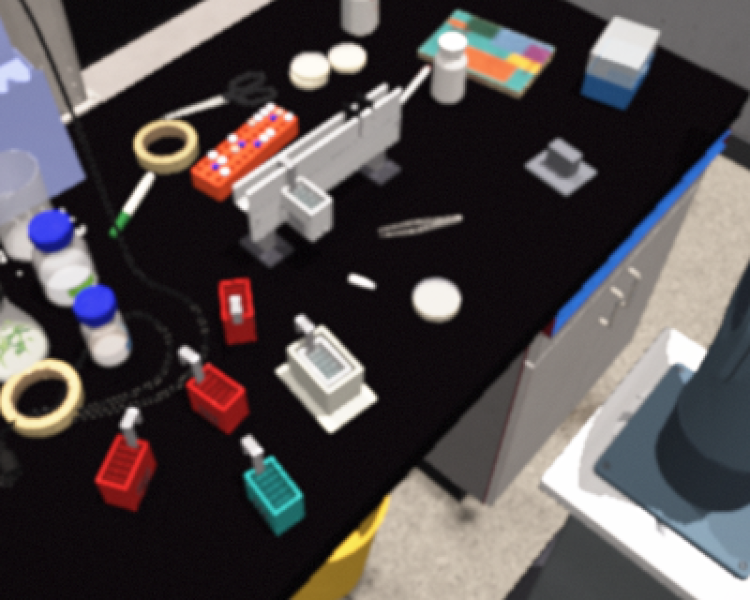

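View pics/top0c.png

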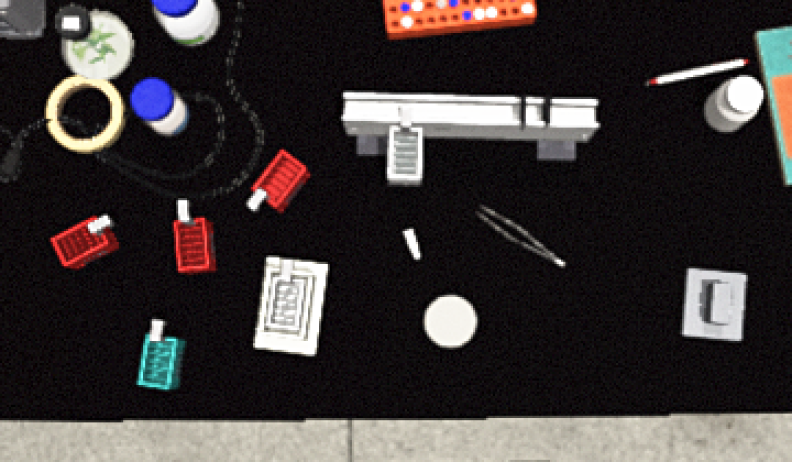

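Scene crop: the only metal carrier standing in a white well is at scene pixel (303,310), i.e. top (252,279). The stand is at top (445,279) and the two black cheeks at top (363,190). Possible mix-ups in top are the red carriers at (161,250), (208,251) and (246,222), the turquoise one at (193,303), and the hung metal one at (305,209). I choose the one in the well. Next I fit known geometry to the masks.

```bash
cat > h.py <<'E'
import numpy as np,cv2
from workcell import env
from scipy.optimize import minimize
B=lambda x0,x1,y0,y1,z0,z1:np.array([[x,y,z] for x in(x0,x1) for y in(y0,y1) for z in(z0,z1)])/1000.
CARR=[B(-32,32,-20,20,0,60),B(26,32,-6,6,55,100),B(26,52,-6,6,94,100),B(46,52,-6,6,74,100)]
HOOK=CARR[1:]
WELL=[B(-60,60,-40,40,0,5),B(-43,43,-29,29,0,69)]
STAND=[B(-45,45,-40,40,0,8),B(-26,26,-13,13,0,50)]
RAIL=[B(0,5,-155,155,55,160),B(5,35,-155,155,115,120),B(30,35,-155,155,115,150)]
CHEEK=[B(33,68,11,16,120,170),B(33,68,-16,-11,120,170)]
def proj(P,m):
    T=np.linalg.inv(m["world_from_camera"]);p=P@T[:3,:3].T+T[:3,3]
    s=p[:,:2]/p[:,2:];s=s*(1+m["k1"]*(s**2).sum(1,keepdims=True));K=np.array(m["camera_matrix"])
    return s@np.diag([K[0,0],K[1,1]])+[K[0,2],K[1,2]]
def place(P,x,y,yaw,z=0):
    c,s=np.cos(yaw),np.sin(yaw);return P@np.array([[c,s,0],[-s,c,0],[0,0,1]])+[x,y,z]
def back(uv,m,z):
    K=np.array(m["camera_matrix"]);d=(np.array(uv,float)-[K[0,2],K[1,2]])/[K[0,0],K[1,1]]
    s=d.copy()
    for _ in range(8): s=d/(1+m["k1"]*(s@s))
    W=np.array(m["world_from_camera"]);r=W[:3,:3]@[s[0],s[1],1];return W[:3,3]+r*(z-W[2,3])/r[2]
def sil(boxes,p,m,z):
    im=np.zeros((480*2,640*2),np.uint8)
    for b in boxes:
        q=cv2.convexHull((proj(place(b,*p,z),m)*2+.5).astype(np.float32)); cv2.fillConvexPoly(im,np.round(q*16).astype(np.int32),1,shift=4)
    return im>0
def fit(boxes,views,p0,z=0):
    V=[(cv2.resize(k.astype(np.uint8),(1280,960),interpolation=0)>0,m) for k,m in views]
    def c(v):
        p=np.array(p0)+v*[.01,.01,.1];L=0
        for k,m in V:
            s=sil(boxes,p,m,z);L+=1-(s&k).sum()/max(1,(s|k).sum())
        return L/len(V)
    best=None;v0=np.zeros(3)
    for sc in(1.5,.6,.3):
        r=minimize(c,v0,method="Nelder-Mead",options=dict(initial_simplex=np.vstack([v0,v0+sc*np.eye(3)]),xatol=.005,fatol=1e-5));v0=r.x
    return np.array(p0)+v0*[.01,.01,.1],1-r.fun
def tr(cam,t,near=None):
    R=env.trace(cam,t)
    if near is not None: R=[r for r in R if np.hypot(*(np.array(r["point"])[::-1]-near))<40]
    return R[0]["mask"] if R else None
E
python3 - <<'E'
from h import *
M={c:env.camera_model(c) for c in("top","scene")}
I={c:env.camera(c) for c in M}
def go(n,b,t,g,near,z=0,bright=0):
    ks={c:tr(c,t,near.get(c)) for c in M}
    if bright:
        ks={c:k&(I[c].max(2)>bright) if k is not None else None for c,k in ks.items()}
    vs={c:(k,M[c]) for c,k in ks.items() if k is not None}
    for nm,v in [(c,[vs[c]]) for c in vs]+[("both",list(vs.values()))]:
        p,q=fit(b,v,g,z);print(n,nm,np.round(p,4),round(q,3))
for n,px,z in(("well",(252,279),0),("stand",(441,277),0),("rail",(333,190),.16),("cheek",(363,190),.17)):
    print(n,back(px,M["top"],z))
g=lambda px,z:list(back(px,M["top"],z)[:2])+[0.]
go("well",WELL,"well",g((252,279),0),dict(top=(258,280),scene=(307,329)))
go("stand",STAND,"stand",g((443,278),0),dict(top=(441,277),scene=(428,213)))
go("rail",RAIL,"rail",g((333,190),.16),dict(top=(333,196),scene=(300,204)),bright=90)
a=back((363,190),M["top"],.17);print(a)
go("cheek",CHEEK,"station",[a[0]-.05,a[1],0],dict(top=(357,188),scene=(320,178)))
go("hung",CARR,"hung_carrier",[g((305,209),.1)[0],g((305,209),.1)[1],0],dict(top=(305,209),scene=(290,229)),z=.066)
E
```

```text
well [0.43934926 0.24627548 0.        ]
stand [ 0.43762877 -0.30270585  0.        ]
rail [0.66664235 0.01413133 0.16      ]
cheek [ 0.66386485 -0.06498379  0.17      ]
well scene [ 0.4447  0.244  -0.1293] 0.645
well both [ 0.4447  0.244  -0.1293] 0.645
stand top [ 0.4343 -0.312  -0.1257] 0.958
stand scene [ 0.4378 -0.3099 -0.1006] 0.942
stand both [ 0.4358 -0.3116 -0.1182] 0.928
rail top [ 0.6521  0.0122 -0.0428] 0.812
rail scene [ 0.6538  0.0147 -0.0302] 0.72
rail both [ 0.6522  0.0123 -0.0437] 0.764
[ 0.66386485 -0.06498379  0.17      ]
cheek scene [ 0.6309 -0.0689 -0.1669] 0.429
cheek both [ 0.6309 -0.0689 -0.1669] 0.429
hung top [ 0.6227  0.0923 -0.0133] 0.935
hung scene [ 0.6235  0.0942 -0.067 ] 0.917
hung both [ 0.6237  0.0923 -0.0179] 0.917
```

```bash
cat >> h.py <<'E'
def plan(x,y,z,yaw=None):
    from scipy.spatial.transform import Rotation as Ro
    s=env.observe();R=Ro.from_quat(s["eef_rot"]).as_matrix();d=R.T@(np.array([x,y,z])-s["tool_pos"])*100
    cur=np.arctan2(R[1,0],R[0,0]);t="" if yaw is None else " yaw %.2f"%np.degrees((cur-yaw+np.pi)%(2*np.pi)-np.pi)
    print("dx %.2f dy %.2f dz %.2f"%tuple(d)+t,"| tcp",np.round(s["tool_pos"],4),"curyaw %.3f"%cur,"z",np.round(R[:,2],3))
E
python3 - <<'E'
from h import *
plan(.41,-.30,.28,-.12)
s=env.observe();print(np.round(np.array(env.camera_model("wrist")["world_from_camera"]),3),env.camera_model("wrist")["camera_matrix"])
E
```

```text
dx 31.88 dy -25.44 dz -4.87 yaw 21.82 | tcp [ 0.1676 -0.628   0.2313] curyaw 0.261 z [-0. -0. -1.]
[[ 0.258 -0.923 -0.284  0.239]
 [-0.966 -0.247 -0.076 -0.609]
 [ 0.     0.294 -0.956  0.374]
 [ 0.     0.     0.     1.   ]] [[420.1532914    0.         319.86949977]
 [  0.         420.1532914  242.08398434]
 [  0.           0.           1.        ]]
```

```bash
python3 -m creep '{"moves":[{"grip":1,"dx":5,"dy":-4,"dz":-1,"yaw":4},{"grip":1,"dx":10,"dy":-8,"dz":-2,"yaw":8},{"grip":1,"dx":15,"dy":-12,"dz":-3,"yaw":12},{"grip":1,"dx":20,"dy":-16,"dz":-4,"yaw":16},{"grip":1,"dx":25,"dy":-20,"dz":-4.9,"yaw":20},{"grip":1,"dx":29,"dy":-23.5,"dz":-4.9,"yaw":21.8},{"grip":1,"dx":31.9,"dy":-25.4,"dz":-4.9,"yaw":21.8},{"grip":1,"dx":31.9,"dy":-25.4,"dz":-4.9,"yaw":21.8},{"grip":1,"dx":31.9,"dy":-25.4,"dz":-4.9,"yaw":21.8}]}' 60
python3 - <<'E'
from h import *
m=env.camera_model("wrist");im=env.camera("wrist");cv2.imwrite("pics/wstand.png",im[:,:,::-1])
for r in env.trace("wrist","stand")[:2]:
    print(r["p"],r["point"],r["mask"].sum());print(fit(STAND,[(r["mask"],m)],[.436,-.311,-.12]))
plan(.40,.245,.28,-.12);plan(.46,0,.28,-.12)
E
```

```text
clock: 2.62
tool_pos: [0.4098, -0.301, 0.2803]
eef_rot: [0.998, -0.06, -0.0, 0.0]
ft_force: [-0.4, -0.6, 0.2]
opening: 0.999
finger_force: 0.0
0.61 [160.0, 329.4] 7378
(array([ 0.43625702, -0.3119768 , -0.11929346]), np.float64(0.9643405785259029))
dx -7.59 dy -54.14 dz 0.00 yaw -0.12 | tcp [ 0.4094 -0.3016  0.2803] curyaw -0.122 z [-0. -0. -1.]
dx 1.35 dy -30.55 dz 0.01 yaw -0.12 | tcp [ 0.4094 -0.3016  0.2803] curyaw -0.122 z [-0. -0. -1.]
```

```bash
python3 -m creep '{"moves":[{"grip":1,"dx":0.5,"dy":-6},{"grip":1,"dx":0.8,"dy":-12},{"grip":1,"dx":1,"dy":-18},{"grip":1,"dx":1,"dy":-24},{"grip":1,"dx":1,"dy":-30},{"grip":1,"dx":-1,"dy":-35.5},{"grip":1,"dx":-3,"dy":-41},{"grip":1,"dx":-5,"dy":-46.5},{"grip":1,"dx":-7,"dy":-51.5},{"grip":1,"dx":-7.6,"dy":-54.1},{"grip":1,"dx":-7.6,"dy":-54.1},{"grip":1,"dx":-7.6,"dy":-54.1},{"grip":1,"dx":-7.6,"dy":-54.1}]}'
python3 - <<'E'
from h import *
m=env.camera_model("wrist");im=env.camera("wrist")
o=im.copy()
for t in("well","carrier","hook"):
  for r in env.trace("wrist",t)[:2]:
    k=r["mask"];print(t,r["p"],np.round(r["point"]),k.sum())
    b,z=(WELL,0) if t=="well" else (CARR,.005)
    if t!="hook": print(fit(b,[(k,m)],[.443,.244,-.12],z))
    if k.sum()>0: cv2.drawContours(o,cv2.findContours(k.astype(np.uint8),0,1)[0],-1,dict(well=(255,0,0),carrier=(0,255,0),hook=(0,0,255))[t],1)
cv2.imwrite("pics/wwell.png",o[:,:,::-1]); cv2.imwrite("pics/wwell_raw.png",im[:,:,::-1])
E
```

```text
invalid input
```

View pics/wwell.png

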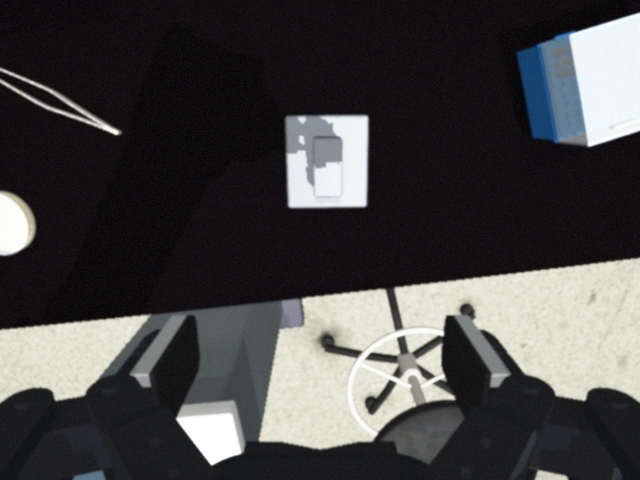

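The picture is still over the stand (block at pixel 328,165), because the move was refused. Rows probably need all five keys.

```bash
python3 -m creep '{"moves":[{"grip":1,"dx":0.5,"dy":-6,"dz":0,"yaw":0},{"grip":1,"dx":0.8,"dy":-12,"dz":0,"yaw":0},{"grip":1,"dx":1,"dy":-18,"dz":0,"yaw":0},{"grip":1,"dx":1,"dy":-24,"dz":0,"yaw":0},{"grip":1,"dx":1,"dy":-30,"dz":0,"yaw":0},{"grip":1,"dx":-1,"dy":-35.5,"dz":0,"yaw":0},{"grip":1,"dx":-3,"dy":-41,"dz":0,"yaw":0},{"grip":1,"dx":-5,"dy":-46.5,"dz":0,"yaw":0},{"grip":1,"dx":-7,"dy":-51.5,"dz":0,"yaw":0},{"grip":1,"dx":-7.6,"dy":-54.1,"dz":0,"yaw":0},{"grip":1,"dx":-7.6,"dy":-54.1,"dz":0,"yaw":0},{"grip":1,"dx":-7.6,"dy":-54.1,"dz":0,"yaw":0},{"grip":1,"dx":-7.6,"dy":-54.1,"dz":0,"yaw":0}]}'
cat > w.py <<'E'
from h import *
m=env.camera_model("wrist");im=env.camera("wrist")
o=im.copy()
for t in("well","carrier","hook"):
  for r in env.trace("wrist",t)[:2]:
    k=r["mask"];print(t,r["p"],np.round(r["point"]),k.sum())
    b,z=(WELL,0) if t=="well" else (CARR,.005)
    if t!="hook": print(fit(b,[(k,m)],[.443,.244,-.12],z))
    if k.sum()>0: cv2.drawContours(o,cv2.findContours(k.astype(np.uint8),0,1)[0],-1,dict(well=(255,0,0),carrier=(0,255,0),hook=(0,0,255))[t],1)
cv2.imwrite("pics/wwell2.png",o[:,:,::-1]); cv2.imwrite("pics/wwell_raw.png",im[:,:,::-1])
E
python3 w.py
```

```text
clock: 4.55
tool_pos: [0.3999, 0.2444, 0.2802]
eef_rot: [0.998, -0.061, 0.0, 0.0]
ft_force: [-0.4, -0.0, -0.4]
opening: 1.002
finger_force: 0.0
well 0.67 [143. 334.] 5936
(array([ 0.44103849,  0.24609252, -0.14295789]), np.float64(0.5762864077669902))
carrier 0.96 [145. 312.] 4199
(array([ 0.44161425,  0.24672727, -0.15129453]), np.float64(0.9717840869260428))
carrier 0.93 [94. 24.] 4243
(array([ 0.443,  0.244, -0.12 ]), np.float64(0.0))
hook 0.83 [  1. 271.] 375
hook 0.8 [241. 153.] 4945
```

View pics/wwell2.png

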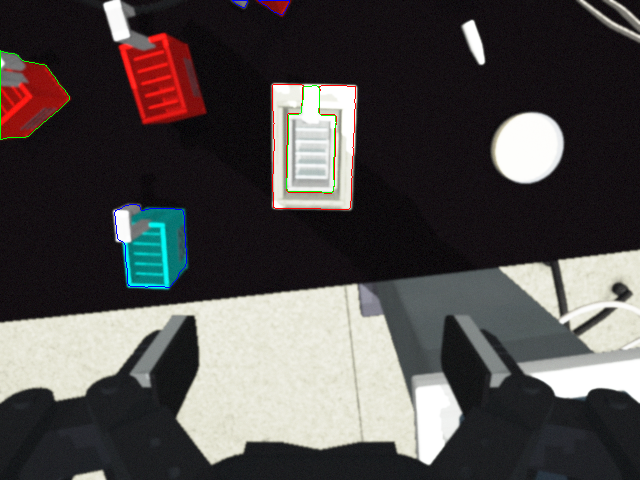

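The wrist picture shows the metal carrier in the white well at (312,145), with its hook at (311,100). The green outline fits it, and the red ones (160,80), (20,95) and the turquoise one (155,250) are clearly apart. I cross-check the hook pixel and the filled well mask.

```bash
python3 - <<'E'
from h import *
m=env.camera_model("wrist");im=env.camera("wrist")
k=[r for r in env.trace("wrist","well")][0]["mask"].astype(np.uint8)
f=np.zeros_like(k);cv2.drawContours(f,[cv2.convexHull(np.vstack(cv2.findContours(k,0,1)[0]))],-1,1,-1)
print("well",fit(WELL,[(f>0,m)],[.443,.244,-.12]))
r=[r for r in env.trace("wrist","carrier") if abs(r["point"][1]-312)<30][0]["mask"]
v=np.argwhere(r[84:108]);print("hook px",v.mean(0)+[84,0],back((v[:,1].mean(),v[:,0].mean()+84),m,.105))
c=(.4416,.2467,-.151);print(proj(place(np.array([[.052,0,.1],[.026,0,.1],[-.032,0,.06],[.032,.02,.06]]),*c,.005),m))
for x in(c,): 
  h=place(np.array([[.039,0,0]]),*c)[0];print(h);plan(h[0],h[1],.15,c[2])
E
```

```text
well (array([ 0.44108939,  0.24603915, -0.14954818]), np.float64(0.9924323017408124))
hook px [ 97.04597701 311.00574713] [0.48507326 0.24100524 0.105     ]
[[312.56795782  85.22161569]
 [311.62815295 122.50762134]
 [310.74031683 191.17131712]
 [288.28594924 113.2760457 ]]
[0.48015622 0.24083335 0.        ]
dx 8.06 dy -0.49 dz 13.03 yaw 1.77 | tcp [0.3995 0.2457 0.2803] curyaw -0.120 z [ 0. -0. -1.]
```

```bash
python3 -m creep '{"moves":[{"grip":1,"dx":4,"dy":-0.2,"dz":5,"yaw":1.7},{"grip":1,"dx":8,"dy":-0.45,"dz":9,"yaw":1.75},{"grip":1,"dx":8.05,"dy":-0.45,"dz":13,"yaw":1.75},{"grip":0.2,"dx":8.05,"dy":-0.45,"dz":17,"yaw":1.75},{"grip":0,"dx":8.05,"dy":-0.45,"dz":19,"yaw":1.75},{"grip":-0.2,"dx":8.05,"dy":-0.45,"dz":20.4,"yaw":1.75},{"grip":-0.2,"dx":8.05,"dy":-0.45,"dz":20.4,"yaw":1.75},{"grip":-0.2,"dx":8.05,"dy":-0.45,"dz":20.4,"yaw":1.75}]}'
python3 - <<'E'
from h import *
plan(.4802,.2408,.076,-.15)
im=env.camera("wrist");cv2.imwrite("pics/grasp.png",im[:,:,::-1])
E
```

```text
clock: 5.9
tool_pos: [0.4805, 0.2411, 0.0772]
eef_rot: [0.997, -0.075, 0.001, -0.0]
ft_force: [-0.7, -0.1, -1.0]
opening: 0.397
finger_force: 0.0
dx -0.03 dy 0.04 dz 0.12 yaw -0.01 | tcp [0.4805 0.2411 0.0772] curyaw -0.150 z [ 0.001  0.001 -1.   ]
```

View pics/grasp.png

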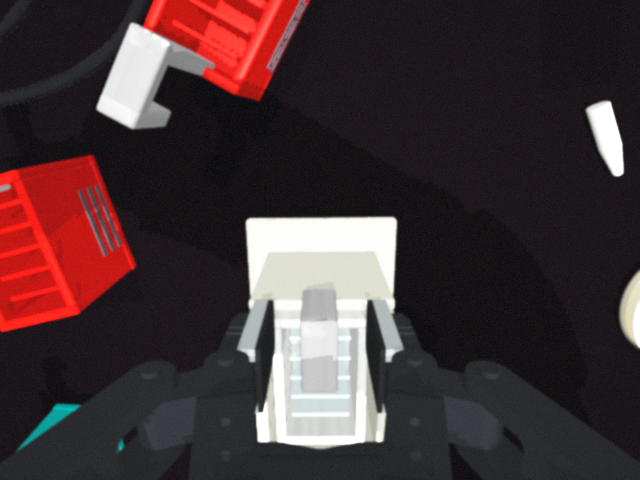

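The hook (320,340) sits centred between the pads (258–383). I close and lift a little.

```bash
python3 -m creep '{"moves":[{"grip":-0.6,"dx":0,"dy":0,"dz":0,"yaw":0},{"grip":-1,"dx":0,"dy":0,"dz":0,"yaw":0},{"grip":-1,"dx":0,"dy":0,"dz":0,"yaw":0},{"grip":-1,"dx":0,"dy":0,"dz":0,"yaw":0},{"grip":-1,"dx":0,"dy":0,"dz":-0.5,"yaw":0},{"grip":-1,"dx":0,"dy":0,"dz":-1.5,"yaw":0},{"grip":-1,"dx":0,"dy":0,"dz":-3,"yaw":0},{"grip":-1,"dx":0,"dy":0,"dz":-3,"yaw":0}]}' 80
python3 - <<'E'
from h import *
print(env.observe()["ft_force"],env.observe()["moment"]);plan(.4802,.2408,.22,-.15)
E
```

```text
clock: 6.95
tool_pos: [0.4809, 0.2413, 0.1079]
eef_rot: [0.997, -0.075, 0.001, -0.001]
ft_force: [-0.7, -0.3, -2.0]
opening: 0.122
finger_force: 78.0
[-0.69341681 -0.3316927  -2.03457426] [ 0.01432517 -0.03147851 -0.03624879]
dx -0.04 dy 0.04 dz -11.21 yaw -0.02 | tcp [0.4809 0.2413 0.1079] curyaw -0.150 z [ 0.003  0.001 -1.   ]
```

```bash
python3 -m creep '{"moves":[{"grip":-1,"dx":0,"dy":0,"dz":-2.5,"yaw":0},{"grip":-1,"dx":0,"dy":0,"dz":-5.5,"yaw":0},{"grip":-1,"dx":0,"dy":0,"dz":-8.5,"yaw":0},{"grip":-1,"dx":0,"dy":0,"dz":-10.5,"yaw":0},{"grip":-1,"dx":0,"dy":0,"dz":-10.5,"yaw":0}]}'
python3 - <<'E'
from h import *
plan(.4749,-.3165,.2182,-.119)
E
```

```text
clock: 7.58
tool_pos: [0.4807, 0.2412, 0.2124]
eef_rot: [0.997, -0.075, 0.001, -0.001]
ft_force: [0.4, -0.2, -2.4]
opening: 0.124
finger_force: 78.4
dx 7.79 dy 55.22 dz -0.64 yaw -1.80 | tcp [0.4807 0.2412 0.2124] curyaw -0.150 z [ 0.003  0.001 -1.   ]
```

```bash
python3 -m creep '{"moves":[{"grip":-1,"dx":0.3,"dy":2,"dz":0,"yaw":0},{"grip":-1,"dx":0.8,"dy":6,"dz":0,"yaw":0},{"grip":-1,"dx":1.5,"dy":11,"dz":0,"yaw":0},{"grip":-1,"dx":2.3,"dy":16,"dz":0,"yaw":0},{"grip":-1,"dx":3,"dy":21,"dz":0,"yaw":0},{"grip":-1,"dx":3.7,"dy":26,"dz":0,"yaw":0},{"grip":-1,"dx":4.4,"dy":31,"dz":0,"yaw":0},{"grip":-1,"dx":5.1,"dy":36,"dz":0,"yaw":0},{"grip":-1,"dx":5.8,"dy":41,"dz":0,"yaw":0},{"grip":-1,"dx":6.5,"dy":46,"dz":0,"yaw":-0.5},{"grip":-1,"dx":7.2,"dy":50.5,"dz":0,"yaw":-1},{"grip":-1,"dx":7.6,"dy":53.5,"dz":0,"yaw":-1.8},{"grip":-1,"dx":7.8,"dy":55.2,"dz":0,"yaw":-1.8},{"grip":-1,"dx":7.8,"dy":55.2,"dz":0,"yaw":-1.8},{"grip":-1,"dx":7.8,"dy":55.2,"dz":0,"yaw":-1.8}]}'
python3 - <<'E'
from h import *
plan(.4749,-.3165,.14,-.119)
z=env.observe()["tool_pos"][2]-.0772+.005; g=[.436,-.312,-.119]
vs=[]
for c in("wrist","scene","top"):
    m=env.camera_model(c);im=env.camera(c);cv2.imwrite(f"pics/over_{c}.png",im[:,:,::-1])
    e=proj(place(np.array([[0,0,.03]]),*g,z),m)[0]
    for r in env.trace(c,"carrier"):
        if np.hypot(*(np.array(r["point"])[::-1]-e))<60: print(c,r["p"],r["point"],r["mask"].sum(),fit(CARR,[(r["mask"],m)],g,z))
    print(c,e)
E
```

```text
clock: 9.45
tool_pos: [0.4747, -0.3147, 0.2109]
eef_rot: [0.998, -0.058, -0.0, -0.001]
ft_force: [0.4, 0.7, -2.4]
opening: 0.122
finger_force: 78.3
dx 0.04 dy 0.18 dz 7.09 yaw 0.12 | tcp [ 0.4747 -0.3147  0.2109] curyaw -0.117 z [-0.     0.001 -1.   ]
wrist 0.77 [335.1, 319.0] 8046 (array([ 0.4358309 , -0.31131976, -0.07771277]), np.float64(0.5038438052889508))
wrist [323.04630124 348.17959348]
scene 0.96 [166.0, 438.8] 658 (array([ 0.43955637, -0.31014788, -0.06350871]), np.float64(0.8385750962772786))
scene [439.96739877 169.98862613]
top 0.62 [275.8, 457.9] 485 (array([ 0.43350614, -0.31012068, -0.07145122]), np.float64(0.7998338870431894))
top [458.34109103 274.67043051]
```

```bash
python3 - <<'E'
import cv2,numpy as np
a=cv2.imread("pics/over_wrist.png");b=cv2.imread("pics/over_scene.png")[80:320,330:570]
b=cv2.resize(b,(400,400),interpolation=3);a=cv2.resize(a[:,120:520],(333,400));cv2.imwrite("pics/over.png",np.hstack([a,b]))
E
```

```text
(no output)
```

View pics/over.png

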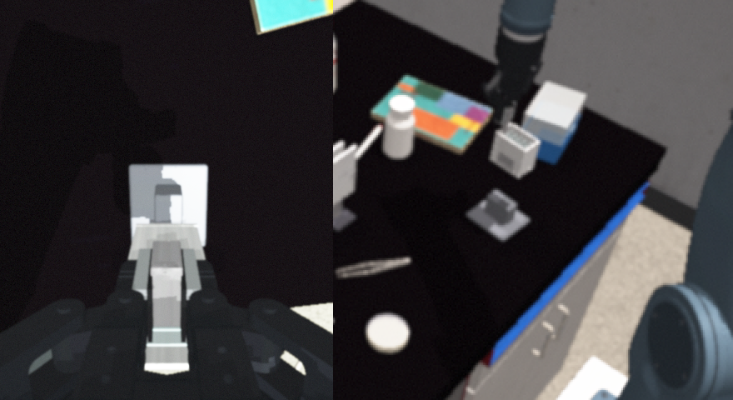

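The wrist view (left) shows the carrier square under the gripper with the stand block just ahead of and below it, and the scene view shows it upright above the stand. I lower it to just above contact.

```bash
python3 -m creep '{"moves":[{"grip":-1,"dx":0,"dy":0.2,"dz":2,"yaw":0},{"grip":-1,"dx":0,"dy":0.2,"dz":5,"yaw":0},{"grip":-1,"dx":0,"dy":0.2,"dz":7,"yaw":0},{"grip":-1,"dx":0,"dy":0.2,"dz":8,"yaw":0},{"grip":-1,"dx":0,"dy":0.2,"dz":8.2,"yaw":0},{"grip":-1,"dx":0,"dy":0.2,"dz":8.4,"yaw":0},{"grip":-1,"dx":0,"dy":0.2,"dz":8.4,"yaw":0},{"grip":-1,"dx":0,"dy":0.2,"dz":8.4,"yaw":0}]}'
python3 - <<'E'
from h import *
plan(.4749,-.3165,.1222,-.119)
z=env.observe()["tool_pos"][2]-.0772+.005; g=[.436,-.312,-.119]
for c in("scene","top"):
    m=env.camera_model(c);im=env.camera(c);cv2.imwrite(f"pics/low_{c}.png",im[:,:,::-1])
    e=proj(place(np.array([[0,0,.03]]),*g,z),m)[0]
    for r in env.trace(c,"carrier"):
        if np.hypot(*(np.array(r["point"])[::-1]-e))<60: print(c,r["p"],r["point"],r["mask"].sum(),fit(CARR,[(r["mask"],m)],g,z))
a=cv2.imread("pics/low_scene.png")[130:280,370:500];cv2.imwrite("pics/low.png",cv2.resize(a,None,fx=4,fy=4,interpolation=2))
E
```

```text
clock: 10.75
tool_pos: [0.4744, -0.3189, 0.1278]
eef_rot: [0.998, -0.059, 0.0, 0.0]
ft_force: [-0.0, -0.1, -2.4]
opening: 0.126
finger_force: 78.4
dx 0.02 dy -0.25 dz 0.56 yaw 0.01 | tcp [ 0.4744 -0.3189  0.1278] curyaw -0.119 z [ 0.001 -0.001 -1.   ]
scene 0.58 [189.0, 434.5] 563 (array([ 0.43897178, -0.313484  ,  0.00841551]), np.float64(0.8116624411445128))
top 0.57 [274.5, 452.4] 374 (array([ 0.43223888, -0.31225218, -0.03430835]), np.float64(0.7144221585482331))
```

View pics/low.png

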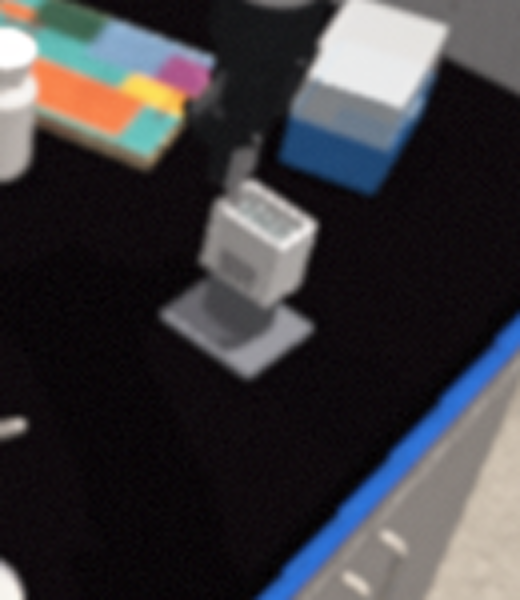

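The carrier is upright just above the stand block (240,300). I undo the small y overshoot and lower it gently.

```bash
python3 -m creep '{"moves":[{"grip":-1,"dx":0,"dy":-0.1,"dz":0,"yaw":0},{"grip":-1,"dx":0,"dy":-0.2,"dz":0.1,"yaw":0},{"grip":-1,"dx":0,"dy":-0.2,"dz":0.2,"yaw":0},{"grip":-1,"dx":0,"dy":-0.2,"dz":0.3,"yaw":0},{"grip":-1,"dx":0,"dy":-0.2,"dz":0.4,"yaw":0},{"grip":-1,"dx":0,"dy":-0.2,"dz":0.45,"yaw":0},{"grip":-1,"dx":0,"dy":-0.2,"dz":0.45,"yaw":0}]}'
```

```text
clock: 11.82
tool_pos: [0.4744, -0.3168, 0.1227]
eef_rot: [0.998, -0.059, -0.0, -0.0]
ft_force: [0.1, -0.1, -1.4]
opening: 0.127
finger_force: 78.4
```

```bash
python3 -m creep '{"moves":[{"grip":-1,"dx":0,"dy":0,"dz":0.05,"yaw":0},{"grip":-1,"dx":0,"dy":0,"dz":0.1,"yaw":0},{"grip":-1,"dx":0,"dy":0,"dz":0.1,"yaw":0}]}'
```

```text
clock: 12.2
tool_pos: [0.4746, -0.3168, 0.1221]
eef_rot: [0.998, -0.059, 0.0, 0.0]
ft_force: [-0.1, 1.0, 1.5]
opening: 0.127
finger_force: 78.9
```

```bash
python3 -m creep '{"moves":[{"grip":-0.7,"dx":0,"dy":0,"dz":0.1,"yaw":0},{"grip":-0.6,"dx":0,"dy":0,"dz":0.1,"yaw":0},{"grip":-0.3,"dx":0,"dy":0,"dz":0.1,"yaw":0},{"grip":0,"dx":0,"dy":0,"dz":0.1,"yaw":0},{"grip":0,"dx":0,"dy":0,"dz":-0.5,"yaw":0},{"grip":0,"dx":0,"dy":0,"dz":-3,"yaw":0},{"grip":0.5,"dx":0,"dy":0,"dz":-7,"yaw":0},{"grip":1,"dx":-3,"dy":0,"dz":-12,"yaw":0},{"grip":1,"dx":-7.5,"dy":0,"dz":-15,"yaw":0},{"grip":1,"dx":-7.5,"dy":0,"dz":-15,"yaw":0},{"grip":1,"dx":-7.5,"dy":0,"dz":-15,"yaw":0}]}'
python3 - <<'E'
from h import *
g=[.436,-.312,-.119];V=[]
for c in("wrist","scene","top"):
    m=env.camera_model(c);im=env.camera(c);cv2.imwrite(f"pics/st_{c}.png",im[:,:,::-1])
    e=proj(place(np.array([[0,0,.03]]),*g,.05),m)[0]
    for r in env.trace(c,"carrier"):
        if np.hypot(*(np.array(r["point"])[::-1]-e))<60: print(c,r["p"],r["point"],r["mask"].sum(),fit(CARR,[(r["mask"],m)],g,.05))
plan(.436,-.312,.12,-.119)
E
```

```text
clock: 13.58
tool_pos: [0.4004, -0.3078, 0.2719]
eef_rot: [0.998, -0.059, 0.0, 0.0]
ft_force: [0.2, 0.3, 0.7]
opening: 1.0
finger_force: 0.0
wrist 0.94 [160.0, 321.0] 5551 (array([ 0.43603823, -0.31214582, -0.1163912 ]), np.float64(0.9692616687770161))
scene 0.91 [189.6, 432.7] 640 (array([ 0.4384648 , -0.31118403, -0.07849022]), np.float64(0.9169363538295577))
top 0.55 [268.4, 452.7] 352 (array([ 0.43723485, -0.31210776, -0.08632751]), np.float64(0.6498599439775911))
top 0.52 [276.9, 436.6] 380 (array([ 0.421509  , -0.27215328,  0.13170485]), np.float64(0.506565014824227))
dx 3.61 dy 0.04 dz 15.10 yaw 0.06 | tcp [ 0.4003 -0.3075  0.271 ] curyaw -0.118 z [-0.001  0.001 -1.   ]
```

View pics/st_wrist.png

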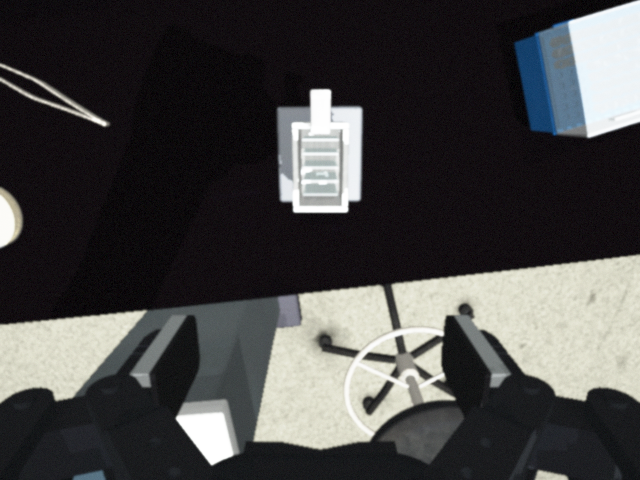

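The carrier stands upright and centred on the stand (321,160). With the hand still empty, I go and measure the free station with the wrist camera.

```bash
python3 -m creep '{"moves":[{"grip":1,"dx":2.5,"dy":-5,"dz":-1,"yaw":-1},{"grip":1,"dx":5,"dy":-10,"dz":-2,"yaw":-2},{"grip":1,"dx":8,"dy":-15,"dz":-3,"yaw":-3},{"grip":1,"dx":11,"dy":-20,"dz":-3,"yaw":-4},{"grip":1,"dx":13,"dy":-24.5,"dz":-3,"yaw":-4.5},{"grip":1,"dx":13.9,"dy":-26.8,"dz":-3,"yaw":-4.5},{"grip":1,"dx":13.9,"dy":-26.8,"dz":-3,"yaw":-4.5},{"grip":1,"dx":13.9,"dy":-26.8,"dz":-3,"yaw":-4.5},{"grip":1,"dx":13.9,"dy":-26.8,"dz":-3,"yaw":-4.5}]}'
python3 - <<'E'
from h import *
m=env.camera_model("wrist");im=env.camera("wrist");o=im.copy()
plan(.57,-.06,.30,-.04)
for t in("station","rail"):
  for r in env.trace("wrist",t)[:2]:
    k=r["mask"];print(t,r["p"],r["point"],k.sum());cv2.drawContours(o,cv2.findContours(k.astype(np.uint8),0,1)[0],-1,(255,0,0) if t=="rail" else (0,255,0),1)
    if t=="station": print(fit(CHEEK,[(k,m)],[.63,-.066,-.043]))
cv2.imwrite("pics/station.png",o[:,:,::-1]);cv2.imwrite("pics/station_raw.png",im[:,:,::-1]);np.save("wm.npy",m["world_from_camera"])
E
```

```text
clock: 15.0
tool_pos: [0.5693, -0.0598, 0.3017]
eef_rot: [1.0, -0.021, -0.0, 0.0]
ft_force: [-0.6, -0.1, 0.7]
opening: 1.003
finger_force: 0.0
dx 0.07 dy 0.03 dz 0.17 yaw -0.13 | tcp [ 0.5694 -0.0596  0.3017] curyaw -0.042 z [-0.    -0.001 -1.   ]
station 0.72 [72.0, 341.6] 1605
(array([ 0.61606037, -0.06340903, -0.05396242]), np.float64(0.6610122358175751))
```

View pics/station.png

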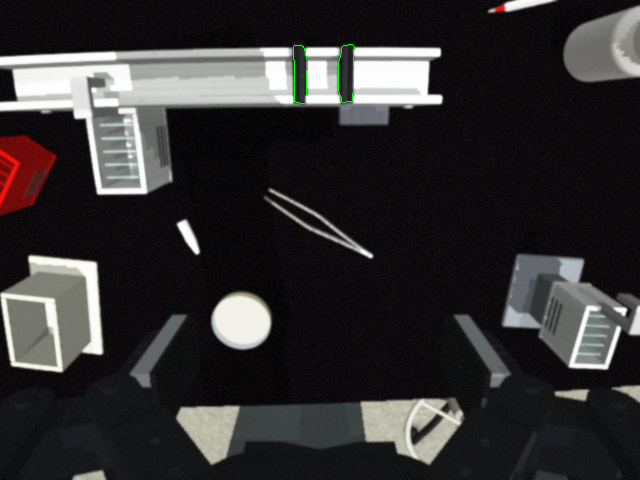

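The picture shows the black cheeks at (300,75) and (346,75), the hung carrier at (125,150), and the rail's front lip along rows ~97–105. I measure the lip and the cheek edges.

```bash
python3 - <<'E'
from h import *
im=cv2.imread("pics/station_raw.png").max(2).astype(int)
m=dict(env.camera_model("wrist"));m["world_from_camera"]=np.load("wm.npy")
print(np.round(m["world_from_camera"],3))
for c in(250,280,316,325,365,380,400,420): print(c,im[85:114,c].tolist())
for r in(55,70,85,95): print(r,im[r,285:362].tolist())
for p in((.652,.012,-.043),(.6515,.012,-.04)):
  P=np.array([[0,-.1,.16],[.005,-.1,.16],[0,-.05,.16],[0,.05,.16],[.03,-.05,.15],[.035,-.05,.15],[0,-.155,.16],[0,-.1,.055]]);print(np.round(proj(place(P,*p),m),1).tolist())
E
```

```text
[[-0.042 -0.955 -0.294  0.643]
 [-0.999  0.04   0.011 -0.063]
 [ 0.001  0.294 -0.956  0.444]
 [ 0.     0.     0.     1.   ]]
250 [208, 205, 206, 206, 209, 209, 212, 210, 208, 205, 197, 205, 213, 214, 211, 207, 202, 183, 155, 118, 103, 86, 44, 17, 12, 9, 5, 10, 3]
280 [254, 254, 254, 252, 238, 219, 212, 207, 206, 206, 233, 250, 254, 254, 254, 252, 244, 224, 166, 121, 103, 75, 43, 14, 8, 14, 10, 11, 8]
316 [254, 254, 252, 238, 213, 210, 206, 205, 204, 216, 241, 252, 254, 254, 254, 254, 253, 246, 198, 140, 108, 68, 39, 11, 10, 11, 9, 10, 12]
325 [254, 254, 252, 237, 216, 209, 210, 208, 206, 217, 241, 252, 254, 254, 254, 254, 253, 245, 195, 137, 108, 78, 37, 20, 17, 6, 13, 8, 8]
365 [254, 252, 240, 221, 211, 209, 206, 204, 207, 221, 243, 253, 254, 254, 254, 254, 253, 243, 191, 139, 127, 121, 122, 120, 115, 120, 119, 118, 115]
380 [254, 253, 243, 220, 210, 207, 208, 205, 206, 220, 243, 253, 254, 254, 254, 254, 253, 245, 193, 145, 135, 134, 135, 132, 134, 129, 123, 122, 117]
400 [254, 253, 245, 228, 213, 211, 207, 204, 208, 225, 244, 253, 254, 254, 254, 254, 254, 246, 196, 137, 109, 74, 37
[... 1166 characters left out ...]
8, 50, 53, 52, 42, 32, 37, 43, 44, 90, 199, 250, 254, 254, 254, 254, 254, 254, 254]
95 [231, 231, 233, 232, 232, 234, 226, 186, 115, 53, 39, 38, 30, 35, 45, 49, 53, 54, 56, 60, 100, 166, 213, 231, 235, 238, 239, 239, 240, 241, 241, 241, 241, 241, 242, 241, 242, 241, 241, 241, 241, 241, 241, 241, 241, 241, 241, 242, 241, 241, 241, 240, 231, 195, 141, 84, 48, 48, 49, 52, 52, 50, 41, 26, 33, 45, 44, 68, 153, 227, 240, 243, 242, 243, 242, 243, 243]
[[357.7, 104.3], [357.9, 96.2], [280.4, 104.2], [128.4, 105.9], [280.8, 56.9], [280.6, 48.8], [442.0, 105.1], [347.3, 106.8]]
[[357.7, 104.6], [357.9, 96.6], [280.5, 104.8], [128.5, 106.9], [280.7, 57.5], [280.5, 49.4], [442.0, 105.1], [347.3, 107.0]]
```

```bash
python3 - <<'E'
from h import *
m=dict(env.camera_model("wrist"));m["world_from_camera"]=np.load("wm.npy")
s=back((322.7,99.1),m,.16);print("seat",s,"cheek mid",back((322.7,85),m,.17),back((322.9,60),m,.17))
L=[back((c,103.3),m,.16) for c in(316,420)];print(L,np.arctan2(-(L[1]-L[0])[0],(L[0]-L[1])[1]), "yaw",np.arctan2((L[1]-L[0])[0],-(L[1]-L[0])[1]))
c=(.436,-.3121,-.1165);h=place(np.array([[-.016,0,0]]),*c)[0];print(h);plan(h[0],h[1],.28,c[2])
E
```

```text
seat [ 0.65182302 -0.06539984  0.16      ] cheek mid [ 0.65987514 -0.06564544  0.17      ] [ 0.67442472 -0.06635372  0.17      ]
[array([ 0.6493976 , -0.06096765,  0.16      ]), array([ 0.6469019 , -0.12839834,  0.16      ])] 0.0369944384186926 yaw -0.0369944384186926
[ 0.42010846 -0.31024021  0.        ]
dx -13.88 dy 25.71 dz 2.19 yaw 4.28 | tcp [ 0.5695 -0.0592  0.3019] curyaw -0.042 z [ 0. -0. -1.]
```

```bash
python3 -m creep '{"moves":[{"grip":1,"dx":-2.5,"dy":5,"dz":0,"yaw":1},{"grip":1,"dx":-5,"dy":10,"dz":0,"yaw":2},{"grip":1,"dx":-8,"dy":15,"dz":0.5,"yaw":3},{"grip":1,"dx":-11,"dy":20,"dz":1,"yaw":4},{"grip":1,"dx":-13,"dy":24,"dz":2,"yaw":4.3},{"grip":1,"dx":-13.9,"dy":25.7,"dz":2.2,"yaw":4.3},{"grip":1,"dx":-13.9,"dy":25.7,"dz":2.2,"yaw":4.3},{"grip":1,"dx":-13.9,"dy":25.7,"dz":2.2,"yaw":4.3},{"grip":1,"dx":-13.9,"dy":25.7,"dz":2.2,"yaw":4.3}]}'
python3 - <<'E'
from h import *
m=env.camera_model("wrist");im=env.camera("wrist")
for r in env.trace("wrist","carrier")[:2]: print(r["p"],r["point"],r["mask"].sum(),fit(CARR,[(r["mask"],m)],[.436,-.312,-.1165],.05))
plan(.4201,-.3102,.08,-.1165)
E
```

```text
clock: 16.27
tool_pos: [0.4214, -0.3082, 0.28]
eef_rot: [0.998, -0.056, 0.0, -0.0]
ft_force: [-0.3, -0.2, -0.0]
opening: 0.997
finger_force: 0.0
0.65 [184.0, 321.7] 5276 (array([ 0.4362474 , -0.3121502 , -0.12028069]), np.float64(0.9758227313271678))
dx -0.09 dy 0.18 dz 19.99 yaw 0.17 | tcp [ 0.4211 -0.3086  0.2799] curyaw -0.114 z [ 0.  0. -1.]
```

```bash
python3 -m creep '{"moves":[{"grip":1,"dx":0,"dy":0,"dz":3,"yaw":0.2},{"grip":1,"dx":0,"dy":0,"dz":8,"yaw":0.2},{"grip":1,"dx":0,"dy":0,"dz":13,"yaw":0.2},{"grip":1,"dx":0,"dy":0,"dz":17,"yaw":0.2},{"grip":0.6,"dx":0,"dy":0,"dz":19,"yaw":0.2},{"grip":0.4,"dx":0,"dy":0,"dz":20,"yaw":0.2},{"grip":0.3,"dx":0,"dy":0,"dz":20,"yaw":0.2},{"grip":0.3,"dx":0,"dy":0,"dz":20,"yaw":0.2}]}'
python3 - <<'E'
from h import *
plan(.4201,-.3102,.08,-.12)
im=env.camera("wrist");cv2.imwrite("pics/g2.png",im[:,:,::-1])
E
```

```text
clock: 17.38
tool_pos: [0.4213, -0.3098, 0.0808]
eef_rot: [0.998, -0.059, 0.001, 0.0]
ft_force: [0.0, -0.2, -0.9]
opening: 0.65
finger_force: 0.0
dx -0.11 dy 0.06 dz 0.08 yaw 0.07 | tcp [ 0.4213 -0.3098  0.0808] curyaw -0.119 z [ 0.001 -0.001 -1.   ]
```

View pics/g2.png

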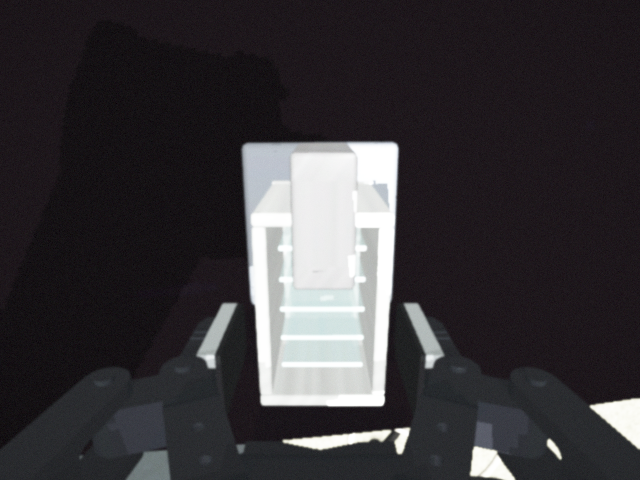

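The box (322,310) lies centred between the pads (235 and 405), and the hook is clear of the palm. I close on the flanks.

```bash
python3 -m creep '{"moves":[{"grip":0.1,"dx":0,"dy":0,"dz":0,"yaw":0},{"grip":0.05,"dx":0,"dy":0,"dz":0,"yaw":0},{"grip":0,"dx":0,"dy":0,"dz":0,"yaw":0},{"grip":-0.1,"dx":0,"dy":0,"dz":0,"yaw":0},{"grip":-0.4,"dx":0,"dy":0,"dz":0,"yaw":0},{"grip":-0.4,"dx":0,"dy":0,"dz":0,"yaw":0},{"grip":-0.4,"dx":0,"dy":0,"dz":0,"yaw":0}]}' 70
python3 - <<'E'
from h import *
s=env.observe();print(s["finger_force"],s["opening"],s["ft_force"]);plan(.4201,-.3102,.08,-.12)
m=env.camera_model("wrist");env.camera("wrist")
for r in env.trace("wrist","carrier")[:2]: print(r["p"],r["point"],r["mask"].sum(),fit(CARR,[(r["mask"],m)],[.436,-.312,-.1165],.05))
E
```

```text
clock: 18.3
tool_pos: [0.4206, -0.3096, 0.0802]
eef_rot: [0.998, -0.059, 0.0, 0.0]
ft_force: [-2.4, 0.6, 5.6]
opening: 0.456
finger_force: 70.2
70.15538417879725 0.4556309888957271 [-2.41248088  0.6033924   5.62147103]
dx -0.04 dy 0.07 dz 0.02 yaw 0.06 | tcp [ 0.4206 -0.3096  0.0802] curyaw -0.119 z [ 0. -0. -1.]
0.61 [278.8, 319.5] 31916 (array([ 0.43625139, -0.31158632, -0.11958478]), np.float64(0.9700460479324022))
```

```bash
python3 -m creep '{"moves":[{"grip":-0.4,"dx":0,"dy":0,"dz":-0.3,"yaw":0},{"grip":-0.4,"dx":0,"dy":0,"dz":-1,"yaw":0},{"grip":-0.4,"dx":0,"dy":0,"dz":-3,"yaw":0},{"grip":-0.4,"dx":0,"dy":0,"dz":-6,"yaw":0},{"grip":-0.4,"dx":0,"dy":0,"dz":-8,"yaw":0},{"grip":-0.4,"dx":0,"dy":0,"dz":-9,"yaw":0},{"grip":-0.4,"dx":0,"dy":0,"dz":-9,"yaw":0}]}'
python3 - <<'E'
from h import *
plan(.548,-.061,.17,-.042)
m=env.camera_model("wrist");env.camera("wrist")
for r in env.trace("wrist","carrier")[:2]: print(r["p"],r["point"],r["mask"].sum(),fit(CARR,[(r["mask"],m)],[.436,-.312,-.1165],env.observe()["tool_pos"][2]-.03))
E
```

```text
clock: 19.27
tool_pos: [0.4206, -0.3095, 0.1701]
eef_rot: [0.998, -0.059, 0.0, 0.0]
ft_force: [-0.0, 0.1, -2.0]
opening: 0.456
finger_force: 71.1
dx 9.70 dy -26.19 dz 0.01 yaw -4.40 | tcp [ 0.4206 -0.3095  0.1701] curyaw -0.119 z [ 0.001 -0.001 -1.   ]
0.6 [278.8, 319.0] 32122 (array([ 0.43600404, -0.31162564, -0.11662226]), np.float64(0.9848883351790328))
```

```bash
python3 -m creep '{"moves":[{"grip":-0.4,"dx":0.8,"dy":-2.2,"dz":0,"yaw":-0.4},{"grip":-0.4,"dx":2.2,"dy":-6,"dz":0,"yaw":-1},{"grip":-0.4,"dx":4,"dy":-11,"dz":0,"yaw":-2},{"grip":-0.4,"dx":6,"dy":-16,"dz":0,"yaw":-3},{"grip":-0.4,"dx":7.8,"dy":-21,"dz":0,"yaw":-4},{"grip":-0.4,"dx":9,"dy":-24.3,"dz":0,"yaw":-4.4},{"grip":-0.4,"dx":9.7,"dy":-26.2,"dz":0,"yaw":-4.4},{"grip":-0.4,"dx":9.7,"dy":-26.2,"dz":0,"yaw":-4.4},{"grip":-0.4,"dx":9.7,"dy":-26.2,"dz":0,"yaw":-4.4},{"grip":-0.4,"dx":9.7,"dy":-26.2,"dz":0,"yaw":-4.4},{"grip":-0.4,"dx":9.7,"dy":-26.2,"dz":0,"yaw":-4.4}]}'
python3 - <<'E'
from h import *
m=env.camera_model("wrist");im=env.camera("wrist");cv2.imwrite("pics/pre.png",im[:,:,::-1])
plan(.5973,-.0632,.16,-.042)
p=[.548+.0157,-.0617,-.042]
for r in env.trace("wrist","carrier"): 
    if abs(r["point"][1]-320)<60: print(r["p"],r["point"],r["mask"].sum(),fit(CARR,[(r["mask"],m)],p,env.observe()["tool_pos"][2]-.03))
for r in env.trace("wrist","station")[:2]: 
    v=np.argwhere(r["mask"]);print(r["p"],v.min(0),v.max(0),np.round(back((v[:,1].mean(),v[:,0].mean()),m,.17),4),fit(CHEEK,[(r["mask"],m)],[.616,-.064,-.042]))
E
```

```text
clock: 20.75
tool_pos: [0.5475, -0.0619, 0.1698]
eef_rot: [1.0, -0.022, -0.0, 0.0]
ft_force: [-0.7, -0.2, -2.6]
opening: 0.456
finger_force: 71.3
dx 4.97 dy -0.06 dz 0.98 yaw -0.07 | tcp [ 0.5477 -0.0616  0.1698] curyaw -0.043 z [-0. -0. -1.]
0.78 [280.1, 321.0] 32013 (array([ 0.56343171, -0.06272355, -0.04098778]), np.float64(0.9698408731150546))
0.73 [140 250] [404 392] [ 0.5628 -0.0628  0.17  ] (array([ 0.616, -0.064, -0.042]), np.float64(0.0))
0.58 [  0 255] [ 44 377] [ 0.6513 -0.0658  0.17  ] (array([ 0.61811207, -0.06051193, -0.1157171 ]), np.float64(0.5505541732639674))
```

View pics/pre.png

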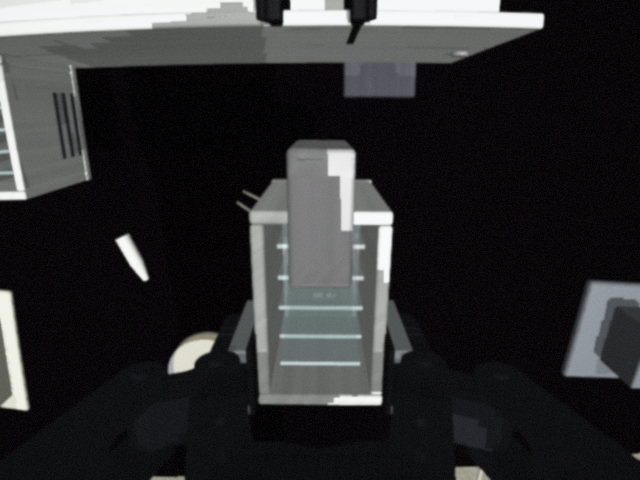

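The wrist view shows the held carrier's hook (320,215) squarely in front of the gap between the cheeks (270 and 363, row 10). I advance over the lip while still high.

```bash
python3 -m creep '{"moves":[{"grip":-0.4,"dx":0.8,"dy":-0.05,"dz":0.3,"yaw":0},{"grip":-0.4,"dx":2,"dy":-0.1,"dz":0.8,"yaw":0},{"grip":-0.4,"dx":3.3,"dy":-0.1,"dz":1,"yaw":0},{"grip":-0.4,"dx":4.3,"dy":-0.1,"dz":1,"yaw":0},{"grip":-0.4,"dx":5,"dy":-0.1,"dz":1,"yaw":0},{"grip":-0.4,"dx":5,"dy":-0.1,"dz":1,"yaw":0},{"grip":-0.4,"dx":5,"dy":-0.1,"dz":1,"yaw":0},{"grip":-0.4,"dx":5,"dy":-0.1,"dz":1,"yaw":0}]}'
python3 - <<'E'
from h import *
plan(.5973,-.0632,.11,-.042)
m=env.camera_model("scene");im=env.camera("scene")
a=im[130:250,250:400];cv2.imwrite("pics/lip.png",cv2.resize(a,None,fx=4,fy=4,interpolation=2)[:,:,::-1])
m=env.camera_model("wrist");im=env.camera("wrist");cv2.imwrite("pics/lipw.png",im[:,:,::-1])
for r in env.trace("wrist","carrier"): 
    if abs(r["point"][1]-320)<60: print(r["p"],r["mask"].sum(),fit(CARR,[(r["mask"],m)],[.613,-.064,-.042],env.observe()["tool_pos"][2]-.03))
E
```

```text
clock: 21.9
tool_pos: [0.5975, -0.0619, 0.1599]
eef_rot: [1.0, -0.021, -0.0, 0.0]
ft_force: [0.2, 1.6, -2.2]
opening: 0.455
finger_force: 71.3
dx -0.02 dy 0.13 dz 4.99 yaw 0.00 | tcp [ 0.5975 -0.0619  0.1599] curyaw -0.042 z [-0. -0. -1.]
0.75 31610 (array([ 0.61332057, -0.06265933, -0.04036991]), np.float64(0.9586888428780536))
```

View pics/lip.png

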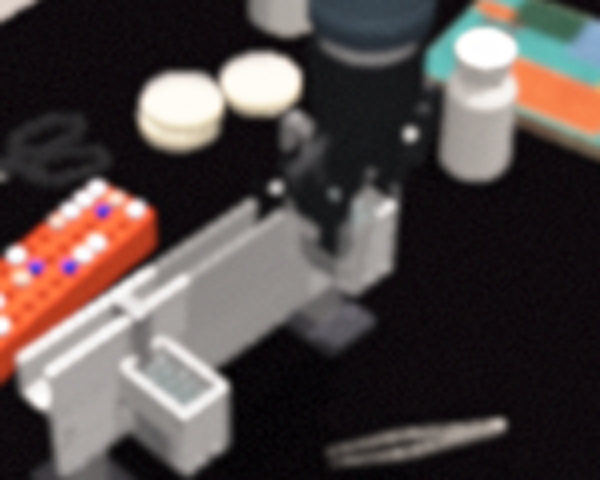

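The scene view shows the carrier at (365,240 in the crop) in front of the rail at the free station. I lower it in steps and watch the forces.

```bash
python3 -m creep '{"moves":[{"grip":-0.4,"dx":0,"dy":0.1,"dz":0.5,"yaw":0},{"grip":-0.4,"dx":0,"dy":0.1,"dz":1.2,"yaw":0},{"grip":-0.4,"dx":0,"dy":0.1,"dz":2,"yaw":0},{"grip":-0.4,"dx":0,"dy":0.1,"dz":2.7,"yaw":0},{"grip":-0.4,"dx":0,"dy":0.1,"dz":3.2,"yaw":0},{"grip":-0.4,"dx":0,"dy":0.1,"dz":3.7,"yaw":0},{"grip":-0.4,"dx":0,"dy":0.1,"dz":4.2,"yaw":0},{"grip":-0.4,"dx":0,"dy":0.1,"dz":4.5,"yaw":0},{"grip":-0.4,"dx":0,"dy":0.1,"dz":4.5,"yaw":0}]}'
python3 - <<'E'
from h import *
plan(.5973,-.0632,.096,-.042);print(env.observe()["ft_force"])
m=env.camera_model("wrist");im=env.camera("wrist");cv2.imwrite("pics/in.png",im[:,:,::-1])
for r in env.trace("wrist","carrier"): 
    if abs(r["point"][1]-320)<60: print(r["p"],r["mask"].sum(),fit(CARR,[(r["mask"],m)],[.613,-.064,-.042],env.observe()["tool_pos"][2]-.03))
E
```

```text
clock: 23.18
tool_pos: [0.5977, -0.0629, 0.1146]
eef_rot: [1.0, -0.021, -0.0, 0.0]
ft_force: [0.1, -0.0, -1.6]
opening: 0.455
finger_force: 71.3
dx -0.04 dy 0.04 dz 1.86 yaw 0.00 | tcp [ 0.5977 -0.0629  0.1146] curyaw -0.042 z [-0. -0. -1.]
[ 0.0886402  -0.04846207 -1.61191521]
0.72 30104 (array([ 0.61351496, -0.06366675, -0.04278865]), np.float64(0.9075328786223009))
```

View pics/in.png

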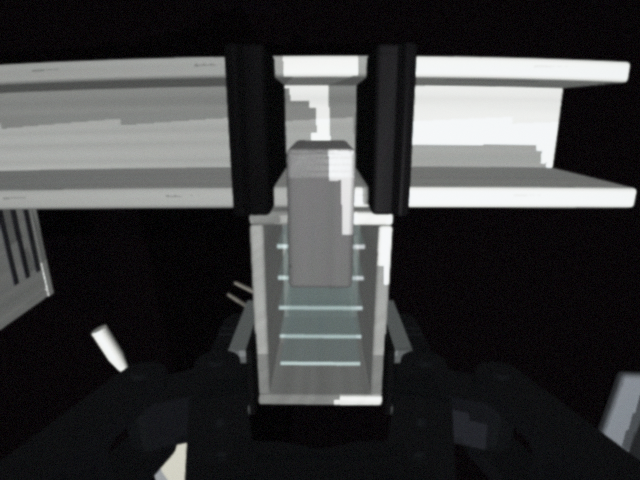

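The hook (321) is centred between the cheeks (inner edges 271 and 372) with its tip over the channel. I have now viewed 13 pictures, over the limit of 10, so I view no more and finish on numbers. I lower to contact.

```bash
python3 -m creep '{"moves":[{"grip":-0.4,"dx":0,"dy":0,"dz":0.4,"yaw":0},{"grip":-0.4,"dx":0,"dy":0,"dz":0.8,"yaw":0},{"grip":-0.4,"dx":0,"dy":0,"dz":1.1,"yaw":0},{"grip":-0.4,"dx":0,"dy":0,"dz":1.3,"yaw":0},{"grip":-0.4,"dx":0,"dy":0,"dz":1.5,"yaw":0},{"grip":-0.4,"dx":0,"dy":0,"dz":1.6,"yaw":0},{"grip":-0.4,"dx":0,"dy":0,"dz":1.6,"yaw":0}]}'
```

```text
clock: 24.15
tool_pos: [0.5978, -0.0628, 0.0987]
eef_rot: [1.0, -0.021, -0.0, 0.0]
ft_force: [1.1, -1.1, -2.2]
opening: 0.458
finger_force: 71.3
```

```bash
python3 -m creep '{"moves":[{"grip":-0.4,"dx":0,"dy":0,"dz":0.08,"yaw":0},{"grip":-0.4,"dx":0,"dy":0,"dz":0.16,"yaw":0},{"grip":-0.4,"dx":0,"dy":0,"dz":0.16,"yaw":0}]}'
```

```text
clock: 24.52
tool_pos: [0.5978, -0.0628, 0.0971]
eef_rot: [1.0, -0.021, -0.0, -0.0]
ft_force: [0.4, 0.6, -1.3]
opening: 0.454
finger_force: 71.3
```

```bash
python3 -m creep '{"moves":[{"grip":-0.4,"dx":0,"dy":0,"dz":0.07,"yaw":0},{"grip":-0.4,"dx":0,"dy":0,"dz":0.14,"yaw":0},{"grip":-0.4,"dx":0,"dy":0,"dz":0.14,"yaw":0}]}'
```

```text
clock: 24.9
tool_pos: [0.598, -0.0628, 0.0961]
eef_rot: [1.0, -0.021, 0.0, 0.0]
ft_force: [-0.4, -1.0, 0.2]
opening: 0.455
finger_force: 71.5
```

```bash
python3 -m creep '{"moves":[{"grip":-0.4,"dx":0,"dy":0,"dz":0.05,"yaw":0},{"grip":-0.4,"dx":0,"dy":0,"dz":0.05,"yaw":0},{"grip":-0.4,"dx":0,"dy":0,"dz":0.05,"yaw":0}]}'
```

```text
clock: 25.28
tool_pos: [0.5982, -0.0628, 0.0957]
eef_rot: [1.0, -0.021, 0.0, 0.0]
ft_force: [-3.4, -0.7, 5.0]
opening: 0.455
finger_force: 71.8
```

```bash
python3 -m creep '{"moves":[{"grip":-0.15,"dx":0,"dy":0,"dz":-0.04,"yaw":0},{"grip":-0.09,"dx":0,"dy":0,"dz":-0.04,"yaw":0},{"grip":-0.06,"dx":0,"dy":0,"dz":-0.04,"yaw":0},{"grip":-0.03,"dx":0,"dy":0,"dz":-0.04,"yaw":0},{"grip":0,"dx":0,"dy":0,"dz":-0.04,"yaw":0},{"grip":0.05,"dx":0,"dy":0,"dz":-0.04,"yaw":0},{"grip":0.2,"dx":0,"dy":0,"dz":-0.04,"yaw":0},{"grip":0.4,"dx":0,"dy":0,"dz":-0.04,"yaw":0},{"grip":0.6,"dx":0,"dy":0,"dz":-0.04,"yaw":0},{"grip":0.6,"dx":0,"dy":0,"dz":-0.04,"yaw":0}]}' 20
python3 - <<'E'
from h import *
m=env.camera_model("wrist");im=env.camera("wrist")
for r in env.trace("wrist","carrier"): 
    if abs(r["point"][1]-320)<60: print(r["p"],r["mask"].sum(),fit(CARR,[(r["mask"],m)],[.613,-.064,-.042],.066))
E
```

```text
clock: 26.52
tool_pos: [0.5978, -0.0628, 0.0957]
eef_rot: [1.0, -0.021, -0.0, -0.0]
ft_force: [-0.7, 0.5, -0.6]
opening: 0.797
finger_force: 0.0
0.75 27588 (array([ 0.61436678, -0.06363489, -0.04092416]), np.float64(0.8284624395518577))
0.42 29072 (array([ 0.67149999, -0.04276627, -0.52041624]), np.float64(0.27786857189689007))
```

Released and still in place, so I retreat up and back.

```bash
python3 -m creep '{"moves":[{"grip":0.6,"dx":0,"dy":0,"dz":-0.5,"yaw":0},{"grip":0.6,"dx":0,"dy":0,"dz":-2,"yaw":0},{"grip":0.6,"dx":0,"dy":0,"dz":-5,"yaw":0},{"grip":0.6,"dx":0,"dy":0,"dz":-9,"yaw":0},{"grip":0.6,"dx":0,"dy":0,"dz":-14,"yaw":0},{"grip":0.6,"dx":-4,"dy":0,"dz":-18,"yaw":0},{"grip":0.6,"dx":-8,"dy":0,"dz":-19,"yaw":0},{"grip":0.6,"dx":-8,"dy":0,"dz":-19,"yaw":0},{"grip":0.6,"dx":-8,"dy":0,"dz":-19,"yaw":0},{"grip":0.6,"dx":-8,"dy":0,"dz":-19,"yaw":0}]}'
python3 - <<'E'
from h import *
def check(c,g,z):
    m=env.camera_model(c);env.camera(c);e=proj(place(np.array([[0,0,.03]]),*g,z),m)[0]
    for t in("carrier","hung_carrier"):
      for r in env.trace(c,t):
        if np.hypot(*(np.array(r["point"])[::-1]-e))<35: print(c,t,round(r["p"],2),r["mask"].sum(),fit(CARR,[(r["mask"],m)],g,z))
for c in("wrist","scene","top"): check(c,[.614,-.0636,-.041],.066)
for c in("scene","top"): check(c,[.6237,.0923,-.018],.066)
E
```

```text
clock: 27.88
tool_pos: [0.5185, -0.0594, 0.2855]
eef_rot: [1.0, -0.021, -0.0, -0.0]
ft_force: [0.1, -0.0, 0.0]
opening: 0.802
finger_force: 0.0
wrist carrier 0.88 6308 (array([ 0.61561883, -0.06368427, -0.04408261]), np.float64(0.9684032710100972))
top hung_carrier 0.3 13 (array([ 0.63331638, -0.05184992, -0.46371815]), np.float64(0.028368794326241176))
scene carrier 0.28 2595 (array([ 0.6357587 ,  0.16505626, -0.09636221]), np.float64(0.24124087591240873))
top hung_carrier 0.94 458 (array([ 0.62231382,  0.09276015, -0.02629909]), np.float64(0.9085239085239085))
```

```bash
python3 -c "
from workcell import env
print(env.sign_off())"
```

```text
the job is handed in; nothing more can be done
None
```

The carrier hangs seated on the free station's lip, released and hanging straight by the last wrist-camera fit (hook about 2–3 mm off the lip's centre, within the 4.5 mm play), the already hung carrier did not move, and the job was handed in at about 28 s, but I viewed 13 pictures against the limit of 10.

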